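Lid the dried jars from the under-shelf drying tray

ROBOT

A 6-joint arm with a two-finger parallel gripper is mounted at the origin on the work surface. World frame = base frame: x ahead of the robot, y to its left, z up, the work surface at z = 0. Lengths are in m, angles in rad, forces in N, time in s.
With the tool pointing down it reaches from about 0.275 to 0.75 m from the base axis. Payload 10.2 kg.
Tool frame: the origin (TCP) lies between the finger pads; the fingertips stand 8 mm ahead of it and the grasp point (between the pads) lies 11 mm behind it; z points along the fingers, y is the direction in which the jaws open and shut (so a half turn about z gives the same grasp; the last joint's range is limited). The gripper opens to 88 mm and grips with 3 to 60 N. Pads are 18 mm wide; open, the fingers measure 123 mm over their backs; the gripper's body (75 mm by 187 mm) begins 45 mm behind the grasp point.
Start: joints at [0.92, 0.313, 1.498, -0, 1.331, -0.223], TCP at [0.218, 0.478, 0.247] pointing down, gripper open.
Joint ranges: [-2.94, 2.94], [-0.97, 2.17], [0.19, 2.56], [-1.23, 4.37], [0.02, 3.11], [-2.88, 2.88]. Speed limits (rad/s): [2.39, 2.39, 3.01, 3.14, 3.14, 3.14].

INTERFACE

Orientations are given as a rotation vector (axis times angle).
In Python, from bench import ctrl, viewer gives the robot as it stands.
- The arm moves only by the tool servo_tool, never from a script. Its argument "motion" is one flat list of numbers, 7 for each row, row after row: the turn, a rotation vector about the world's x, y, z in rad, then the shift along the world's x, y, z in m, then the closure, from 0 (fully open) to 1 (shut). A call has exactly 5 rows; each row is the pose to reach, as a shift and turn from the pose commanded when the call began; what a row does not reach only later rows make up. A row lasts 1/10 s, in which the tool goes at most 50 mm and 8.59 degrees, less where a joint would pass 70% of its speed; a pose out of reach is approached as far as the arm can. A call with a gripper value outside its range is refused whole. The fingers move at their own pace and stop on an object; the grip force is fixed at half the most. Time passes only in rows, so rows that repeat a pose let the fingers close, or fill a call up. It gives the time, the measured TCP pose, the force and the opening at its end, in the units of the state.
- ctrl.get_obs(): the state, without advancing time (a new reading comes with each control period).
- viewer.camera(name): name is "scene" or "top" or "wrist"; returns (picture, depth): 480x640x3 uint8, blue, green, red; 480x640 float32, m along the optical axis (not along the pixel's ray), 0 where there is no reading.
- viewer.camera_info(name): a dict with "fx", "fy", "cx", "cy" (pixels), "R" (3x3) and "t" (3): a world point X has camera coordinates R X + t; the wrist camera has in their place "mount" (4x4, takes a point from camera to tool coordinates, whose origin is the TCP and whose axes are the flange's). Camera axes: x right, y down, z forward; pixel columns grow to the right and rows downward; lengths in m; the calibration is good to about 2 mm. A picture is of the moment at which its call begins: read the wrist's pose just before it. camera_info takes no time and is no camera call.
- ctrl.sign_off(): hands the job in, once; it reports no verdict.
The state is a dict: "time_s": time; "q": joint angles; "qvel": joint speeds; "joint_efforts": joint torques, N m; "ee_pos": TCP position; "tool_rot": TCP orientation; "force": force on the tool from outside, world axes, zero at the start; "wrist_torque": the same for the moment, N m; "opening": opening from 0.0 (shut) to 1.0 (fully open).
Only numpy, scipy, OpenCV 4.12 (cv2) and the standard library are available. Lean on these libraries where they do the work, as an engineer would, in place of code of your own. Each camera call takes 0.05 s, during which the arm holds its last target. There are 200 camera calls.

TASK

The jar lids have dried in the tray under the low shelf. First flip the fan's toggle over to off, then reach the hooked rod in under the shelf's ledge, catch the tray's hidden pull loop, pull the tray fully out, and put every lid in it squarely on the jar of its own size, fully seated. Then push the empty tray fully home again with the rod (never move the tray with your fingers), lay the rod flat on its cork board, and leave the other things on the bench alone.

Things in the scene. Friction and masses are not known exactly. Their poses are not given: they have to be found in the camera images.
- shelf_edge (a point): middle of the front edge of the low plywood drying shelf, at table height (z = 0). The shelf stands on the table, 352 mm wide, its top board's underside 62 mm and top 76 mm above the table; a grey fan housing and pots stand on its rear half. Axes: x points in under the shelf, y to its left side, z up. The tray slides along -x. The tray's pull loop sits under the board on the centre line, the centre of its opening 42.5 mm behind the edge when the tray is shut
- tray_slide (a joint): how far the shallow wooden tray under the shelf is pulled out, m: 0 shut (home) against its stop, 0.16 fully out against its stop. It slides with about 2 N of friction and stays where left. Shut, its front (54 mm high, 310 mm wide) is 60 mm behind the shelf's edge. The lids stand in one row in its front compartment, the centre of the row 50 mm behind the outer face of the tray's front; the tray's floor is 9 mm above the table
- eye (a point): steel pull loop on the middle of the tray's front, an upright U of 6 mm rod lying in the plane of the pull and the vertical (one looks through it sideways, along y). Origin at the centre of its opening, 33 mm above the table; the opening is 29 mm along the pull and 28 mm high; its outer upright is 17.5 mm (rod centre) from the origin on the -x side. Axes as the shelf's; it moves with the tray
- tray: the tray itself, with its loop; origin at table height below the middle of its front's outer face, axes as the shelf's
- hook_grip (a point): hooked rod: centre of its dark wooden handle, half-way up. The handle is a bar 110 mm long (x), 20 mm wide (y) and 26 mm high, and lies flat. From its +x end an 8 mm aluminium rod goes on along x, 13 mm above the handle's underside, and at 125 mm from this point bends square to the +y side; the bent tip is 30 mm long (from the rod's axis to the centre of its round end)
- hook: the hooked rod as a whole; origin at the centre of the handle's underside, 13 mm below hook_grip
- rest: cork board fixed to the table, 260 mm (x) by 100 mm (y), 6 mm thick, on which the hooked rod lies; origin at the centre of its underside
- fan_switch (a joint): bat toggle of the drying fan, rad: about -0.45 is on (as found), +0.45 is off; it snaps over past its centre (0, upright) and stays on either side; under 1 N at its tip moves it
- switch_box: grey switch box fixed to the table, 90 mm (x) by 70 mm (y) by 45 mm high; origin at the centre of its underside. The steel bat is 44 mm long and 12 mm thick near its tip. Its pivot is 47 mm above the origin, and its tip leans to the box's -x side when on and +x side when off
- lid_a_knob (a point): centre of the knob of the small fired-clay lid (knob 20 mm across, 26 mm high, on top of a flat flange 60 mm across and 6 mm thick; below it a round boss 42 mm across and 8 mm deep, on which it stands). This point is 27 mm above the lid's underside, 19 mm above the flange's underside and 13 mm above the flange's top; z is the lid's axis. The flange's underside rests on the rim of the jar. None when this lid is not there
- jar_a_mouth (a point): centre of the mouth of the small jar, at the rim. Straight clay jar 60 mm across outside, 60 mm high, wall 5 mm (mouth 50 mm); its lid is the small one, of the same outer width; open and empty at the start
- lid_b_knob (a point): centre of the knob of the middle fired-clay lid (knob 20 mm across, 26 mm high, on top of a flat flange 72 mm across and 6 mm thick; below it a round boss 54 mm across and 8 mm deep, on which it stands). This point is 27 mm above the lid's underside, 19 mm above the flange's underside and 13 mm above the flange's top; z is the lid's axis. The flange's underside rests on the rim of the jar. None when this lid is not there
- jar_b_mouth (a point): centre of the mouth of the middle jar, at the rim. Straight clay jar 72 mm across outside, 60 mm high, wall 5 mm (mouth 62 mm); its lid is the middle one, of the same outer width; open and empty at the start
- lid_c_knob (a point): centre of the knob of the large fired-clay lid (knob 20 mm across, 26 mm high, on top of a flat flange 84 mm across and 6 mm thick; below it a round boss 66 mm across and 8 mm deep, on which it stands). This point is 27 mm above the lid's underside, 19 mm above the flange's underside and 13 mm above the flange's top; z is the lid's axis. The flange's underside rests on the rim of the jar. None when this lid is not there
- jar_c_mouth (a point): centre of the mouth of the large jar, at the rim. Straight clay jar 84 mm across outside, 60 mm high, wall 5 mm (mouth 74 mm); its lid is the large one, of the same outer width; open and empty at the start
- glaze_pot: small closed jar of glaze, 56 mm across, 85 mm high; to be left alone
- test_cone: little clay test pot, 52 mm across, 50 mm high; to be left alone
- rib: flat wooden throwing rib 90 x 50 x 8 mm; to be left alone
- brush: glaze brush lying on the table; to be left alone
- bat_block: clay block 60 x 40 x 30 mm; to be left alone
- plug: wooden plug, 60 mm across, 35 mm high; to be left alone

How it is judged:
By the outcome, as a careful person would: the job done as asked, in the order asked, and still so for the second after the job is handed in, with the robot touching nothing.
Of lid_a, lid_b, lid_c only 2 to 3 are there at a start; the rules pass over those that are not, and their reading is None.
At some moment in a run one of jar_a, jar_b, jar_c may be knocked a few centimetres aside while the robot is not near it.
It also fails if it takes over 210 s, if anything falls off the work surface, if the arm or the gripper's body presses on something with over 40 N, if the wrist force passes 120 N, or if a joint passes its speed limit or range.

## Working session

There is one attempt and no reset: what is moved stays moved. The work goes in short steps, Python scripts to look and compute and a tool call to move; the robot and the scene stay as the last step left them, time stands still between calls to the robot, and variables do not carry over. Pictures are saved under pics/ and viewed, about 12 in all and at most 16, crops included, and the job is handed in when it is done.

Besides the shell and the picture viewer there is one more tool, called as a command line: name --argument value ..., lists and objects as JSON in quotes. servo_tool: Moves the arm, as the interface text tells. Its arguments: {"type":"object","properties":{"motion":{"type":"array"}},"required":["motion"]}

```bash
ls; mkdir -p pics; cat > h.py <<'E'
import numpy as np, cv2
from scipy.spatial.transform import Rotation as Ro
from bench import ctrl, viewer
def cam(n):
    o=ctrl.get_obs(); im,d=viewer.camera(n); im=np.array(im); d=np.array(d); c=viewer.camera_info(n)
    if n=='wrist':
        M=np.array(c['mount']); T=np.eye(4); T[:3,:3]=Ro.from_rotvec(o['tool_rot']).as_matrix(); T[:3,3]=o['ee_pos']; W=T@M
    else:
        W=np.eye(4); R=np.array(c['R']); W[:3,:3]=R.T; W[:3,3]=-R.T@np.array(c['t'])
    return im,d,c,W
def cloud(d,c,W):
    v,u=np.indices(d.shape); P=np.stack([(u-c['cx'])/c['fx']*d,(v-c['cy'])/c['fy']*d,d],-1)
    P=P@W[:3,:3].T+W[:3,3]; P[d<=0]=np.nan; return P
def ray(c,W,u,v,z):
    r=W[:3,:3]@np.array([(u-c['cx'])/c['fx'],(v-c['cy'])/c['fy'],1]); return W[:3,3]+r*(z-W[2,3])/r[2]
def proj(c,W,X):
    p=W[:3,:3].T@(np.array(X)-W[:3,3]); return p[0]/p[2]*c['fx']+c['cx'],p[1]/p[2]*c['fy']+c['cy']
E
python3 - <<'E'
from h import *
print(ctrl.get_obs())
for n in ['top','scene']:
    im,d,c,W=cam(n); cv2.imwrite(f'pics/{n}0.png',im); np.savez(f'pics/{n}0.npz',im=im,d=d,W=W); print(n,W.round(3).tolist(),c['fx'],c['cx'],c['cy'],(d>0).mean())
E
```

```text
pics
{'time_s': 0.0, 'q': array([ 9.19561488e-01,  3.13415053e-01,  1.49841134e+00, -1.05166249e-05,
        1.33099970e+00, -2.23417472e-01]), 'qvel': array([-0.00088589, -0.00073048, -0.00249817, -0.00048371, -0.0003799 ,
       -0.00133604]), 'joint_efforts': array([-4.40640988e-04, -4.02217555e+01, -2.52271414e+01,  6.93663326e-02,
        3.53016949e-02, -6.37725998e-05]), 'ee_pos': array([0.21769372, 0.47748596, 0.24618863]), 'tool_rot': array([-6.66787901e-01, -3.06949041e+00,  1.76165045e-03]), 'force': array([-0.15209998,  0.14230629,  0.04849909]), 'wrist_torque': array([-0.02026145,  0.0014695 ,  0.00525926]), 'opening': 1.0023984054079242}
top [[-0.096, -0.972, 0.215, 0.294], [-0.995, 0.095, -0.015, 0.018], [-0.006, -0.215, -0.977, 1.399], [0.0, 0.0, 0.0, 1.0]] 555.7954364436459 319.74106364846443 243.620327384122 0.996142578125
scene [[0.662, 0.497, -0.561, 1.256], [0.749, -0.428, 0.505, -0.637], [0.011, -0.755, -0.656, 0.876], [0.0, 0.0, 0.0, 1.0]] 523.1610182072046 321.396128169268 237.81809436947827 0.9893587239583334
```

View pics/top0.png

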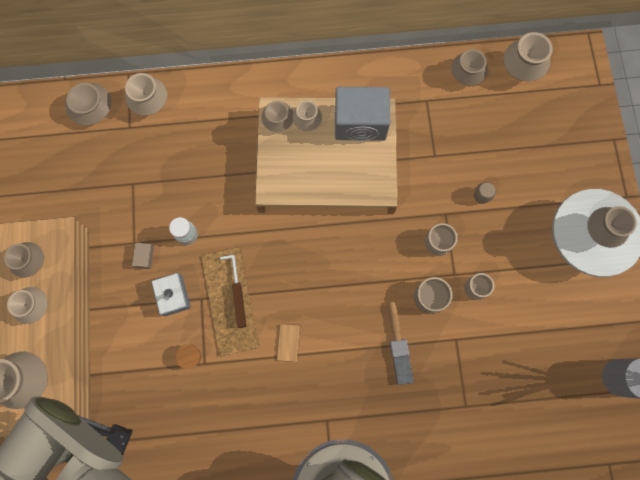

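View pics/scene0.png

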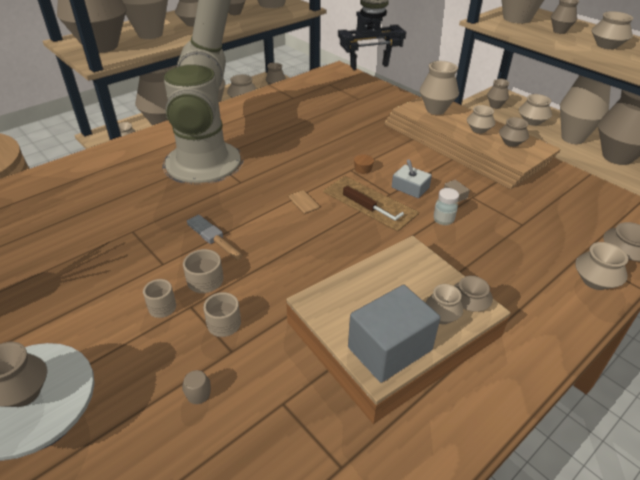

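The top view shows the shelf (front edge near row 205, columns 257–397), three open jars at (442,238), (434,294) and (481,286), the switch box at (171,294), and the hooked rod on its cork board at (235,300) with its tip to the left. The scene view agrees. Next I'll measure from the depth.

```bash
python3 - <<'E'
from h import *
z=np.load('pics/top0.npz'); c=viewer.camera_info('top'); d=z['d'];im=z['im'];W=z['W']; P=cloud(d,c,W)
def rect(m,name,box):
    mm=np.zeros_like(m); u0,v0,u1,v1=box; mm[v0:v1,u0:u1]=m[v0:v1,u0:u1]
    p=P[mm][:,:2].astype(np.float32); r=cv2.minAreaRect(p*1000); print(name,len(p),'c',np.round(r[0],1),'sz',np.round(r[1],1),'ang',round(r[2],1),'z',np.nanmedian(P[mm][:,2]).round(4)); return mm
Z=P[...,2]
print('table z',np.nanmedian(Z[330:450,460:600]))
sh=rect((Z>.066)&(Z<.086),'shelf',(240,90,410,215))
bx=rect((Z>.035)&(Z<.056),'switch',(145,265,200,320))
r=rect(Z>.056,'bat',(145,265,200,320))
q=P[r]; print('bat pts',q[np.argsort(-q[:,2])][:12].round(4).tolist())
hsv=cv2.cvtColor(im,cv2.COLOR_BGR2HSV)
for n,b in dict(j1=(420,218,465,260),j2=(410,272,458,316),j3=(464,268,500,304)).items():
    m=np.zeros(Z.shape,bool); m[b[1]:b[3],b[0]:b[2]]=((Z>.052)&(Z<.068))[b[1]:b[3],b[0]:b[2]]
    p=P[m][:,:2].astype(np.float32)*1000; print(n,cv2.minEnclosingCircle(p),cv2.minAreaRect(p),np.nanmedian(P[m][:,2]))
    A=np.c_[2*p,np.ones(len(p))]; s=np.linalg.lstsq(A,(p**2).sum(1),rcond=None)[0]; print(s[:2])
rect((Z>.021)&(Z<.045),'handle',(225,275,250,335))
m=rect((Z>.010)&(Z<.045)&(hsv[...,1]<60),'rod',(215,245,245,285))
rows=np.argwhere(m);print(rows.min(0),rows.max(0))
cork=rect((Z>.003)&(Z<.012),'cork',(195,240,265,360))
cv2.imwrite('pics/top_crop.png',cv2.resize(im[235:365,140:310],None,fx=4.5,fy=4.5,interpolation=cv2.INTER_CUBIC))
E
```

```text
table z 0.0012924649182508574
shelf 11316 c [825.8 -41.8] sz [353.  294.4] ang 83.7 z 0.0769
switch 1030 c [504.3 378.4] sz [91.1 72.5] ang 12.3 z 0.0463
bat 31 c [496.8 376.2] sz [24.3 10.9] ang 20.4 z 0.082
bat pts [[0.4886, 0.372, 0.0903], [0.4891, 0.3748, 0.0887], [0.4865, 0.3726, 0.0885], [0.4868, 0.375, 0.0885], [0.4915, 0.3748, 0.0884], [0.4847, 0.3775, 0.0881], [0.4864, 0.3705, 0.0876], [0.4919, 0.3774, 0.0876], [0.4888, 0.3705, 0.0874], [0.4916, 0.373, 0.0863], [0.4873, 0.378, 0.0861], [0.485, 0.3762, 0.0843]]
j1 ((577.0625610351562, -304.955078125), 36.67951583862305) ((576.8251953125, -305.314697265625), (70.10494995117188, 71.84039306640625), 46.9329719543457) 0.06019790054925023
[ 576.1575671  -304.81801591]
j2 ((438.6988220214844, -266.194091796875), 42.7770881652832) ((438.3499450683594, -265.16912841796875), (82.38507843017578, 82.95326232910156), 14.07515811920166) 0.060345609228980246
[ 438.27094199 -265.45216535]
j3 ((450.08062744140625, -382.38800048828125), 30.730810165405273) ((449.4963684082031, -381.90997314453125), (58.985050201416016, 58.872291564941406), 24.574329376220703) 0.060211546717547915
[ 449.28955033 -381.54910044]
handle 401 c [472.2 212.5] sz [129.6  20.6] ang 3.5 z 0.0323
rod 123 c [558.1 219.5] sz [79.  32.6] ang 28.7 z 0.0237
[255 220] [283 237]
cork 4119 c [483.3 237.8] sz [178.1 303.9] ang 85.8 z 0.0063
```

View pics/top_crop.png

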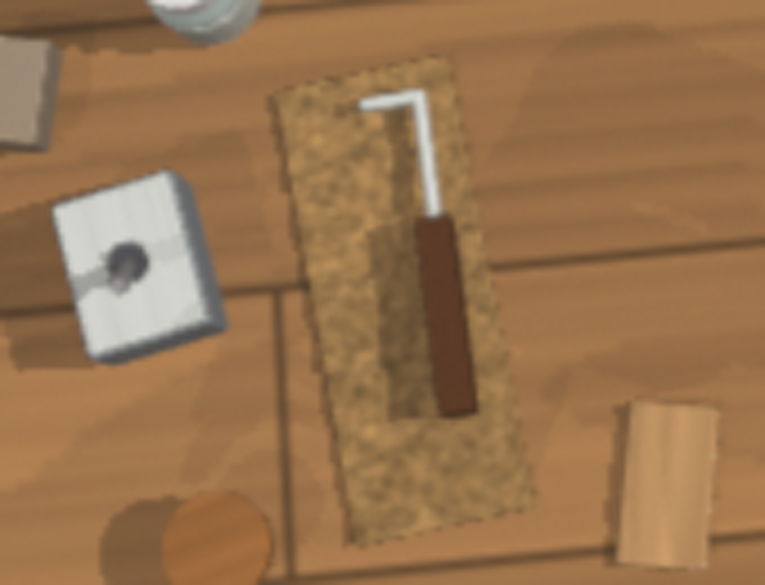

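```bash
python3 - <<'E'
from h import *
z=np.load('pics/top0.npz'); c=viewer.camera_info('top'); d=z['d'];im=z['im'];W=z['W']; P=cloud(d,c,W)
hsv=cv2.cvtColor(im,cv2.COLOR_BGR2HSV)
def pts(m,zz): return np.array([ray(c,W,u,v,zz)[:2] for v,u in np.argwhere(m)],np.float32)*1000
m=np.zeros(d.shape,bool); s=(slice(270,335),slice(225,252)); m[s]=((hsv[...,2]<110)&(hsv[...,1]>110)&(P[...,2]>.02))[s]
r=pts(m,.032); print('handle',m.sum(),cv2.minAreaRect(r),r.mean(0))
vv=cv2.fitLine(r,cv2.DIST_L2,0,.01,.01).ravel(); print('dir',np.degrees(np.arctan2(vv[1],vv[0])))
m[:]=0; s=(slice(250,284),slice(215,245)); m[s]=(hsv[...,1]<70)[s]
r=pts(m,.019+.002); print('rod',m.sum(),r.min(0),r.max(0)); 
a=r[r[:,0]<r[:,0].max()-15]; vv=cv2.fitLine(a,cv2.DIST_L2,0,.01,.01).ravel(); print(np.degrees(np.arctan2(vv[1],vv[0])),a.mean(0), 'tip', r[r[:,1].argmax()], 'far', r[r[:,0]>r[:,0].max()-4].mean(0))
# shelf front edge: last row with z>.066 per column
e=[];L=[];Rr=[]
for u in range(266,388):
    v=np.where((P[90:225,u,2]>.068))[0].max()+90; e.append(ray(c,W,u,v+.5,.076)[:2])
for v in range(150,195):
    us=np.where((P[v,240:415,2]>.068))[0]+240; L.append(ray(c,W,us.min()-.5,v,.076)[:2]); Rr.append(ray(c,W,us.max()+.5,v,.076)[:2])
F=[]
for n,q in zip('eLR',(e,L,Rr)):
    l=cv2.fitLine(np.array(q,np.float32)*1000,cv2.DIST_HUBER,0,.01,.01).ravel(); F.append(l); print(n,np.degrees(np.arctan2(l[1],l[0])),l)
def X(a,b):
    t=np.linalg.solve(np.c_[a[:2],-b[:2]],b[2:]-a[2:]); return a[2:]+t[0]*a[:2]
p,q=X(F[0],F[1]),X(F[0],F[2]); print('corners',p,q,np.linalg.norm(p-q),'mid',(p+q)/2)
E
```

```text
handle 379 ((461.7736511230469, 210.94033813476562), (109.79227447509766, 21.2205753326416), 3.732753038406372) [460.68176 210.93402]
dir 3.8187847
rod 147 [517.2072  211.13213] [590.4803  251.30534]
3.218015 [545.9085  216.36736] tip [582.15027 251.30534] far [588.35846 231.88963]
e 83.79313 [ 1.08118445e-01  9.94138002e-01  6.79174805e+02 -2.37562332e+01]
L -5.8502955 [ 9.9479163e-01 -1.0192960e-01  7.8416705e+02  1.3939896e+02]
R -5.4730144 [ 9.9544126e-01 -9.5376931e-02  7.4195618e+02 -2.0980261e+02]
corners [697.88043 148.24014] [ 659.79724 -201.93066] 352.2356 mid [678.83887 -26.84526]
```

servo_tool --motion '[0,0,0.094,0.032,-0.015,-0.01,1,0,0,0.188,0.064,-0.03,-0.02,1,0,0,0.282,0.096,-0.044,-0.03,1,0,0,0.376,0.128,-0.059,-0.04,1,0,0,0.47,0.16,-0.074,-0.05,1]'

```text
time_s: 0.6
ee_pos: [0.3789, 0.4029, 0.196]
tool_rot: [0.072, -3.14, 0.0]
force: [-0.6, -0.1, -0.2]
opening: 0.569
```

servo_tool --motion '[0,0,0.07,0.02,-0.01,-0.03,1,0,0,0.14,0.04,-0.02,-0.06,1,0,0,0.17,0.06,-0.03,-0.09,1,0,0,0.17,0.077,-0.035,-0.118,1,0,0,0.17,0.077,-0.035,-0.118,1]'

```text
time_s: 1.1
ee_pos: [0.4546, 0.3669, 0.0749]
tool_rot: [0.329, -3.118, 0.004]
force: [-0.8, 0.3, -0.1]
opening: 0.115
```

servo_tool --motion '[0,0,0,0.01,0.002,0,1,0,0,0,0.02,0.004,0,1,0,0,0,0.03,0.006,0,1,0,0,0,0.04,0.008,0,1,0,0,0,0.048,0.01,0,1]'

```text
time_s: 1.6
ee_pos: [0.5028, 0.3794, 0.08]
tool_rot: [-0.333, 3.123, 0.001]
force: [-4.7, -1.1, 1.1]
opening: 0.006
```

servo_tool --motion '[0,0,0,0,0,0,1,0,0,0,-0.02,-0.005,0.02,1,0,0,0,-0.02,-0.02,0.06,1,0,0,0,-0.02,-0.05,0.1,0.8,0,0,0,-0.02,-0.08,0.12,0.6]'

```text
time_s: 2.1
ee_pos: [0.4829, 0.2985, 0.2025]
tool_rot: [-0.334, 3.118, 0.002]
force: [0.1, 0.4, 0.0]
opening: 0.161
```

```bash
python3 - <<'E'
from h import *
im,d,c,W=cam('top'); P=cloud(d,c,W); m=np.zeros(d.shape,bool); m[265:320,145:200]=(P[265:320,145:200,2]>.056)
q=P[m]; print(q[np.argsort(-q[:,2])][:8].round(4).tolist()); o=ctrl.get_obs(); print(o['ee_pos'],o['tool_rot'],o['force'])
E
```

```text
[[0.3902, 0.2489, 0.5267], [0.3895, 0.2413, 0.5262], [0.3887, 0.2491, 0.5261], [0.3902, 0.2476, 0.5259], [0.3889, 0.2508, 0.5257], [0.3898, 0.2431, 0.525], [0.3896, 0.2573, 0.5249], [0.3959, 0.2571, 0.5247]]
[0.48399159 0.29528646 0.20468067] [-3.30339143e-01  3.11623843e+00  4.52238159e-04] [ 2.18016905 -1.79527382  3.63349097]
```

servo_tool --motion '[0,0,-0.07,-0.007,-0.03,-0.02,0.4,0,0,-0.145,-0.014,-0.06,-0.05,0.4,0,0,-0.145,-0.021,-0.0876,-0.07,0.4,0,0,-0.145,-0.021,-0.0876,-0.09,0.4,0,0,-0.145,-0.021,-0.0876,-0.09,0.4]'

```text
time_s: 2.65
ee_pos: [0.4605, 0.2105, 0.1073]
tool_rot: [0.104, -3.137, 0.001]
force: [-0.3, -0.5, 0.1]
opening: 0.601
```

```bash
python3 - <<'E'
from h import *
im,d,c,W=cam('scene'); P=cloud(d,c,W); m=np.zeros(d.shape,bool); m[150:200,385:440]=(P[150:200,385:440,2]>.056)&(P[150:200,385:440,2]<.12)
q=P[m]; print(q[np.argsort(-q[:,2])][:8].round(4).tolist())
a=im[130:230,320:480]
im,d,c,W=cam('wrist'); o=ctrl.get_obs(); print(o['ee_pos'],o['tool_rot'])
cv2.imwrite('pics/w1.png',np.hstack([cv2.resize(a,None,fx=2.5,fy=2.5),cv2.resize(im,(333,250))]))
P=cloud(d,c,W);hsv=cv2.cvtColor(im,cv2.COLOR_BGR2HSV); m=(abs(P[...,2]-.032)<.006)&(hsv[...,2]<110)&(hsv[...,1]>110)
p=P[m][:,:2].astype(np.float32)*1000; print(len(p),cv2.minAreaRect(p))
E
```

```text
[[0.5291, 0.3814, 0.0887], [0.5216, 0.3819, 0.088], [0.5232, 0.3842, 0.0879], [0.5239, 0.3794, 0.087], [0.5254, 0.382, 0.0866], [0.5299, 0.381, 0.086], [0.5212, 0.3786, 0.086], [0.5276, 0.3796, 0.0855]]
[0.46199313 0.21151201 0.10951414] [-1.06176235e-01  3.13887988e+00  2.74126649e-04]
5048 ((420.27978515625, 246.32522583007812), (83.696533203125, 197.41659545898438), 52.29546356201172)
```

servo_tool --motion '[0,0,0,0,0,-0.04,0.4,0,0,0,0,0,-0.07,0.4,0,0,0,0,0,-0.085,0.4,0,0,0,0,0,-0.091,0.4,0,0,0,0,0,-0.091,0.4]'

```text
time_s: 3.25
ee_pos: [0.4622, 0.2116, 0.0182]
tool_rot: [-0.107, 3.139, 0.0]
force: [0.1, -0.5, 0.2]
opening: 0.602
```

servo_tool --motion '[0,0,0,0,0,0,1,0,0,0,0,0,0,1,0,0,0,0,0,0,1,0,0,0,0,0,0,1,0,0,0,0,0,0,1]'

```text
time_s: 3.75
ee_pos: [0.462, 0.2112, 0.0181]
tool_rot: [-0.106, 3.139, 0.0]
force: [-0.6, -0.2, 3.4]
opening: 0.225
```

```bash
python3 - <<'E'
from h import *
for n in range(3):
    o=ctrl.get_obs(); print(o['ee_pos'],o['tool_rot'],o['force'],o['opening'])
    if n<2: cam('top')
E
```

```text
[0.46196701 0.21117115 0.01806906] [-1.05624808e-01  3.13930760e+00  2.05855601e-04] [-0.59801786 -0.2092195   3.43699026] 0.22525128976398404
[0.46197927 0.21113537 0.01805938] [-1.05559720e-01  3.13933123e+00  1.52774859e-04] [-0.57462788  0.48574099  4.22901161] 0.22691912506125742
[0.46199528 0.21115259 0.01807968] [-1.05573867e-01  3.13930249e+00  1.57712490e-04] [-0.2108202  -0.23275251  4.47213865] 0.22245228502846254
```

servo_tool --motion '[0,0,0,0,0,0.03,1,0,0,0,0,0,0.07,1,0,0,-0.04,0.01,-0.03,0.1,1,0,0,-0.08,0.02,-0.07,0.1,1,0,0,-0.12,0.03,-0.11,0.1,1]'

```text
time_s: 4.35
ee_pos: [0.4922, 0.1, 0.1185]
tool_rot: [0.084, 3.139, -0.0]
force: [-0.7, -0.6, -0.6]
opening: 0.224
```

servo_tool --motion '[0,0,-0.03,0.01,-0.04,0,1,0,0,-0.054,0.015,-0.08,0,1,0,0,-0.054,0.02,-0.12,0,1,0,0,-0.054,0.0227,-0.1577,0,1,0,0,-0.054,0.0227,-0.1577,0,1]'

```text
time_s: 4.85
ee_pos: [0.5147, -0.0603, 0.1175]
tool_rot: [0.175, 3.137, -0.001]
force: [0.1, 0.1, -1.1]
opening: 0.226
```

```bash
python3 - <<'E'
from h import *
cam('top')
im,d,c,W=cam('top'); o=ctrl.get_obs(); print(o['ee_pos'],o['tool_rot'],o['force'],o['opening'])
zr=o['ee_pos'][2]+.001
t=o['ee_pos']; u,v=proj(c,W,t+[.1,0,0]); u,v=int(u),int(v); print(u,v)
cv2.imwrite('pics/t2.png',cv2.resize(im[v-60:v+60,u-80:u+80],None,fx=5,fy=5,interpolation=cv2.INTER_CUBIC))
hsv=cv2.cvtColor(im,cv2.COLOR_BGR2HSV); m=np.zeros(d.shape,bool); s=(slice(v-60,v+40),slice(u-40,u+40)); P=cloud(d,c,W)
m[s]=((hsv[...,1]<80)&(abs(P[...,2]-zr)<.02))[s]
r=np.array([ray(c,W,b,a,zr+.003)[:2] for a,b in np.argwhere(m)])
tr=Ro.from_rotvec(o['tool_rot']).as_matrix(); hx=-tr[:2,0]; hy=np.array([-hx[1],hx[0]]); q=(r-t[:2])@np.c_[hx,hy]*1000
print(len(q),q.min(0),q.max(0)); far=q[q[:,0]>q[:,0].max()-6]; print('bend x',far.mean(0)); a=q[(q[:,0]>65)&(q[:,0]<110)]; print('shaft y',a.mean(0), np.polyfit(a[:,0],a[:,1],1) if len(a) else 0)
E
```

```text
[ 0.51422556 -0.05681367  0.11740609] [-1.70049478e-01 -3.13618361e+00 -6.84354526e-04] [-0.02629644  0.30867983 -0.93175422] 0.22115718740819137
341 225
67 [110.36229644  -5.04574758] [127.63797242  30.69092363]
bend x [124.9466465  13.2037044]
shaft y [nan nan] 0<stdin>:11: RuntimeWarning: Mean of empty slice.
  ret = um.true_divide(
```

View pics/t2.png

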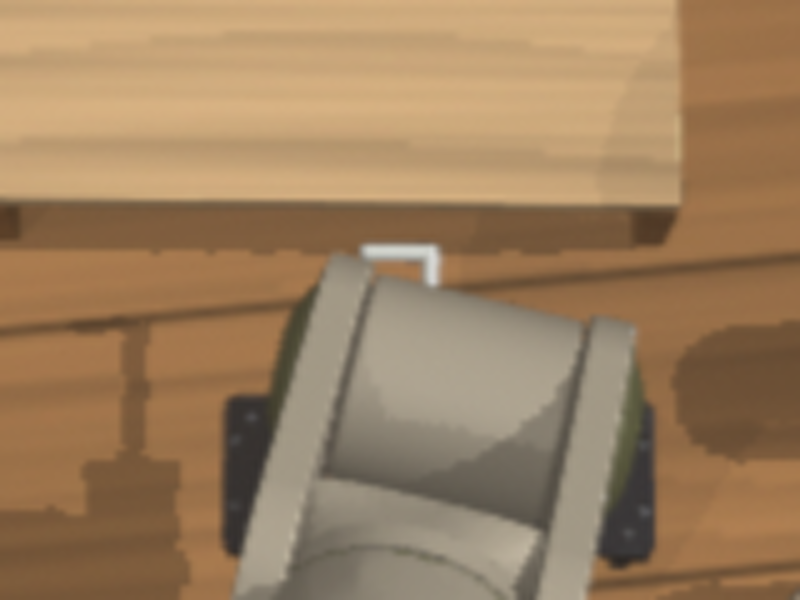

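servo_tool --motion '[0,0,0,0,0,-0.04,1,0,0,0,0,0,-0.07,1,0,0,0,0,0,-0.086,1,0,0,0,0,0,-0.086,1,0,0,0,0.01,-0.001,-0.086,1]'

```text
time_s: 5.45
ee_pos: [0.524, -0.0564, 0.032]
tool_rot: [-0.166, -3.136, -0.001]
force: [1.4, -0.2, -1.0]
opening: 0.224
```

servo_tool --motion '[0,0,0,0.017,-0.0018,0,1,0,0,0,0.034,-0.0036,0,1,0,0,0,0.051,-0.0054,0,1,0,0,0,0.067,-0.0072,0,1,0,0,0,0.067,-0.0072,0,1]'

```text
time_s: 5.95
ee_pos: [0.5931, -0.0642, 0.0329]
tool_rot: [0.166, 3.135, -0.001]
force: [0.2, -0.1, -1.0]
opening: 0.226
```

servo_tool --motion '[0,0,0,0.001,0.01,0,1,0,0,0,0.002,0.02,0,1,0,0,0,0.003,0.028,0,1,0,0,0,0.0035,0.033,0,1,0,0,0,0.0035,0.033,0,1]'

```text
time_s: 6.45
ee_pos: [0.5949, -0.0309, 0.0318]
tool_rot: [-0.166, -3.137, -0.0]
force: [-0.1, -0.0, -0.7]
opening: 0.222
```

servo_tool --motion '[0,0,0,-0.008,0.0009,0,1,0,0,0,-0.016,0.0017,0,1,0,0,0,-0.024,0.0026,0,1,0,0,0,-0.032,0.0034,0,1,0,0,0,-0.04,0.0043,0,1]'

```text
time_s: 6.95
ee_pos: [0.5544, -0.0276, 0.0319]
tool_rot: [0.168, 3.137, -0.0]
force: [2.9, 0.3, -1.6]
opening: 0.224
```

servo_tool --motion '[0,0,0,-0.015,0.0016,0,1,0,0,0,-0.035,0.0037,0,1,0,0,0,-0.055,0.0059,0,1,0,0,0,-0.075,0.008,0,1,0,0,0,-0.095,0.0102,0,1]'

```text
time_s: 7.45
ee_pos: [0.4592, -0.0173, 0.032]
tool_rot: [0.168, 3.136, -0.0]
force: [3.5, 1.4, -1.7]
opening: 0.226
```

servo_tool --motion '[0,0,0,-0.01,0.0011,0,1,0,0,0,-0.018,0.0019,0,1,0,0,0,-0.024,0.0026,0,1,0,0,0,-0.029,0.0031,0,1,0,0,0,-0.033,0.0035,0,1]'

```text
time_s: 7.95
ee_pos: [0.4272, -0.0139, 0.0318]
tool_rot: [0.168, 3.136, -0.0]
force: [11.6, 0.6, -1.5]
opening: 0.226
```

servo_tool --motion '[0,0,0,-0.001,0.0001,0,1,0,0,0,-0.002,0.0002,0,1,0,0,0,-0.003,0.0003,0,1,0,0,0,-0.003,0.0003,0,1,0,0,0,-0.003,0.0003,0,1]'

```text
time_s: 8.45
ee_pos: [0.4268, -0.0142, 0.0325]
tool_rot: [0.168, 3.13, -0.002]
force: [14.3, 0.6, -3.8]
opening: 0.226
```

```bash
python3 - <<'E'
from h import *
im,d,c,W=cam('top'); o=ctrl.get_obs(); print(o['ee_pos'],o['tool_rot'],o['force'],o['opening'])
im2=cam('scene')[0]
cv2.imwrite('pics/t3.png',np.hstack([cv2.resize(im[150:330,230:470],None,fx=1.67,fy=1.67),cv2.resize(im2[200:380,220:460],None,fx=1.67,fy=1.67)]))
E
```

```text
[ 0.42682474 -0.01422698  0.03252237] [ 1.67887760e-01  3.12996531e+00 -2.06676582e-03] [13.16226497  0.50291018 -2.92163874] 0.2250770448566784
```

View pics/t3.png

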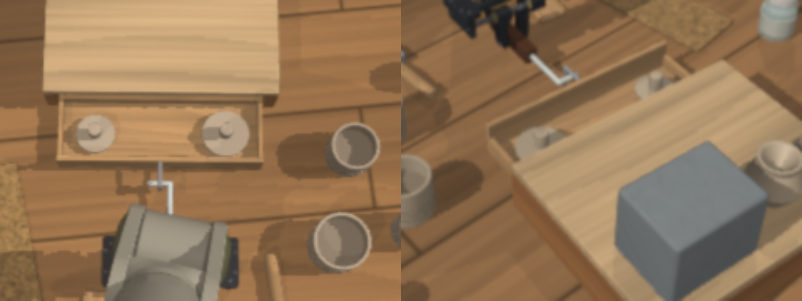

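servo_tool --motion '[0,0,0,0.012,-0.0013,0,1,0,0,0,0.01,-0.019,0,1,0,0,0,0.0082,-0.0371,0,1,0,0,0,-0.0216,-0.0339,0,1,0,0,0,-0.0216,-0.0339,0.04,1]'

```text
time_s: 9.05
ee_pos: [0.3968, -0.0458, 0.0683]
tool_rot: [-0.169, -3.124, -0.007]
force: [0.6, -0.4, -0.8]
opening: 0.223
```

servo_tool --motion '[0,0,0.03,0.01,0.02,0.05,1,0,0,0.07,0.02,0.065,0.05,1,0,0,0.11,0.03,0.11,0.05,1,0,0,0.15,0.04,0.155,0.05,1,0,0,0.174,0.05,0.2,0.05,1]'

```text
time_s: 9.55
ee_pos: [0.452, 0.1545, 0.1215]
tool_rot: [0.108, -3.138, 0.0]
force: [1.3, -1.1, -0.4]
opening: 0.223
```

servo_tool --motion '[0,0,0,0.0094,0.03,0,1,0,0,0,0.0094,0.0585,-0.02,1,0,0,0,0.0094,0.0585,-0.06,1,0,0,0,0.0094,0.0585,-0.08,1,0,0,0,0.0094,0.0585,-0.09,1]'

```text
time_s: 10.05
ee_pos: [0.4603, 0.211, 0.0296]
tool_rot: [0.106, -3.135, 0.001]
force: [0.4, -0.5, -0.9]
opening: 0.224
```

servo_tool --motion '[0,0,0,0,0,-0.006,1,0,0,0,0,0,-0.012,1,0,0,0,0,0,-0.013,1,0,0,0,0,0,-0.013,1,0,0,0,0,0,-0.013,1]'

```text
time_s: 10.55
ee_pos: [0.4622, 0.2111, 0.0193]
tool_rot: [-0.105, 3.139, 0.0]
force: [0.6, 0.7, -0.7]
opening: 0.224
```

servo_tool --motion '[0,0,0,0,0,-0.001,1,0,0,0,0,0,-0.0015,1,0,0,0,0,0,-0.0015,0.4,0,0,0,0,0,-0.0015,0.4,0,0,0,0,0,-0.0015,0.4]'

```text
time_s: 11.05
ee_pos: [0.4618, 0.2111, 0.0172]
tool_rot: [-0.105, 3.14, 0.0]
force: [-0.7, 0.1, 0.8]
opening: 0.472
```

servo_tool --motion '[0,0,0,0,0,0.03,0.4,0,0,0,0,0,0.07,0.4,0,0,0,0,0,0.12,0.4,0,0,0,-0.04,0,0.16,0.4,0,0,0,-0.09,0,0.19,0.4]'

```text
time_s: 11.55
ee_pos: [0.3841, 0.211, 0.2013]
tool_rot: [-0.104, 3.137, 0.001]
force: [0.5, 0.7, 0.6]
opening: 0.6
```

```bash
cat > look.py <<'E'
from h import *
im,d,c,W=cam('top'); P=cloud(d,c,W); Z=P[...,2]
hsv=cv2.cvtColor(im,cv2.COLOR_BGR2HSV)
def fit(p):
    A=np.c_[2*p,np.ones(len(p))]; s=np.linalg.lstsq(A,(p**2).sum(1),rcond=None)[0]; return s[:2].round(1),round(float(np.sqrt(s[2]+s[0]**2+s[1]**2)),1)
def blobs(m,zz,amin,box):
    mm=np.zeros(m.shape,np.uint8); u0,v0,u1,v1=box; mm[v0:v1,u0:u1]=m[v0:v1,u0:u1]*255
    for k in cv2.findContours(mm,cv2.RETR_EXTERNAL,cv2.CHAIN_APPROX_NONE)[0]:
        if cv2.contourArea(k)<amin: continue
        q=np.array([ray(c,W,*x,zz)[:2] for x in k[:,0]],np.float32)*1000
        (e,f),r=cv2.minEnclosingCircle(q); print('  c %.1f %.1f r %.1f'%(e,f,r),'hull area eq r %.1f'%np.sqrt(cv2.contourArea(cv2.convexHull(q))/np.pi),'px',k[:,0].mean(0).round())
print('jars'); blobs((Z>.050)&(Z<.095),.06,60,(405,180,560,340))
print('lids flange'); blobs((Z>.017)&(Z<.06)&(hsv[...,1]<105),.023,60,(255,205,400,250))
print('knobs'); blobs((Z>.038)&(Z<.06)&(hsv[...,1]<105),.049,8,(260,205,395,243))
cv2.imwrite('pics/look.png',cv2.resize(im[180:340,220:520],None,fx=2.6,fy=2.6,interpolation=cv2.INTER_CUBIC))
E
python3 look.py
```

```text
jars
  c 438.3 -265.1 r 42.8 hull area eq r 41.6 px [434. 294.]
  c 449.5 -381.2 r 30.8 hull area eq r 29.9 px [481. 285.]
  c 575.2 -304.4 r 37.3 hull area eq r 35.9 px [442. 237.]
  c 568.7 -595.7 r 58.9 hull area eq r 21.3 px [557. 229.]
  c 685.8 -432.3 r 21.1 hull area eq r 19.5 px [486. 190.]
lids flange
  c 641.8 77.9 r 30.1 hull area eq r 29.3 px [286. 230.]
  c 622.8 -119.7 r 36.0 hull area eq r 35.2 px [364. 230.]
knobs
  c 620.4 -119.6 r 11.1 hull area eq r 9.6 px [365. 228.]
  c 640.5 77.3 r 10.4 hull area eq r 9.6 px [286. 227.]
```

View pics/look.png

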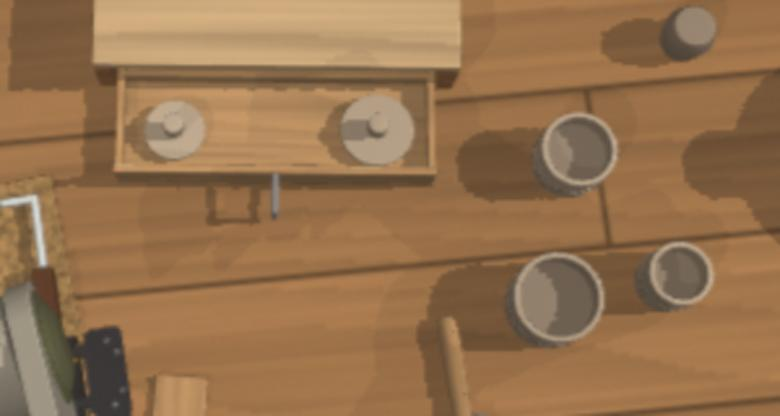

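servo_tool --motion '[0,0,-0.03,0.025,-0.033,0,0.5,0,0,-0.06,0.05,-0.066,0,0.5,0,0,-0.09,0.075,-0.1,0,0.5,0,0,-0.12,0.1,-0.135,0,0.5,0,0,-0.15,0.13,-0.17,0,0.5]'

```text
time_s: 12.1
ee_pos: [0.5148, 0.0396, 0.1994]
tool_rot: [-0.132, -3.139, -0.0]
force: [1.0, 1.0, 0.7]
opening: 0.499
```

servo_tool --motion '[0,0,-0.024,0.025,-0.035,0,0.5,0,0,-0.024,0.05,-0.07,-0.02,0.5,0,0,-0.024,0.075,-0.1,-0.04,0.5,0,0,-0.024,0.1,-0.13,-0.057,0.5,0,0,-0.024,0.1196,-0.1606,-0.057,0.5]'

```text
time_s: 12.6
ee_pos: [0.6338, -0.1205, 0.1392]
tool_rot: [-0.168, -3.133, -0.002]
force: [0.4, -0.4, -0.3]
opening: 0.493
```

```bash
cat > wl.py <<'E'
import sys
from h import *
cam('wrist')
zk=float(sys.argv[1]) # knob top z
im,d,c,W=cam('wrist'); P=cloud(d,c,W); o=ctrl.get_obs(); print(o['ee_pos'],o['tool_rot'],o['opening'],o['force'])
t=o['ee_pos']; u,v=proj(c,W,[t[0],t[1],zk]); print('tcp axis px',u,v)
Z=P[...,2]; D=np.hypot(P[...,0]-t[0],P[...,1]-t[1])
for lo,hi,zz in ((zk-.006,zk+.006,zk),(zk-.03,zk-.02,zk-.026)):
    m=((Z>lo)&(Z<hi)&(D<.07)).astype(np.uint8)
    ks=cv2.findContours(m,cv2.RETR_EXTERNAL,cv2.CHAIN_APPROX_NONE)[0]
    for k in ks:
        if cv2.contourArea(k)<300: continue
        q=np.array([ray(c,W,*x,zz)[:2] for x in k[:,0]],np.float32)*1000; (e,f),r=cv2.minEnclosingCircle(q); print('z%.3f c %.1f %.1f r %.1f'%(zz,e,f,r),'bbox',q.min(0),q.max(0))
cv2.imwrite('pics/wl.png',im)
E
python3 wl.py .049
```

```text
[ 0.63476856 -0.12302325  0.14076507] [-1.72769681e-01 -3.13608900e+00  5.09477412e-04] 0.4988615858170749 [-0.31587724  0.3885384   0.27277618]
tcp axis px 313.53291718566584 246.7609735770837
z0.049 c 622.4 -117.8 r 10.0 bbox [ 612.54535  -127.253044] [ 632.196  -108.2741]
z0.049 c 579.6 -117.6 r 42.6 bbox [ 568.34576 -159.96347] [583.9582  -75.26672]
z0.023 c 623.0 -117.7 r 35.8 bbox [ 587.3189  -153.20705] [658.6162  -82.26749]
z0.023 c 634.0 -120.6 r 71.2 bbox [ 578.21    -179.64331] [685.74054 -68.71444]
```

View pics/wl.png

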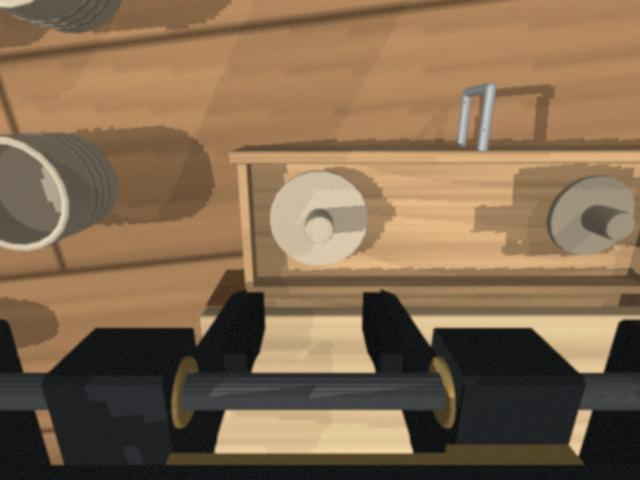

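servo_tool --motion '[0,0,0,-0.0128,0.0045,-0.02,0.5,0,0,0,-0.0128,0.0045,-0.05,0.5,0,0,0,-0.0128,0.0045,-0.08,0.5,0,0,0,-0.0128,0.0045,-0.1,0.5,0,0,0,-0.0128,0.0045,-0.107,0.5]'

```text
time_s: 13.2
ee_pos: [0.6199, -0.1141, 0.0333]
tool_rot: [-0.167, -3.134, -0.002]
force: [-0.6, -0.2, 0.2]
opening: 0.501
```

servo_tool --motion '[0,0,0,0,0,0,0.5,0,0,0,0,0,0,1,0,0,0,0,0,0,1,0,0,0,0,0,0,1,0,0,0,0,0,0,1]'

```text
time_s: 13.7
ee_pos: [0.6214, -0.1152, 0.0363]
tool_rot: [0.168, 3.136, -0.001]
force: [0.4, -0.1, 4.6]
opening: 0.215
```

servo_tool --motion '[0,0,0,0,0,0.015,1,0,0,0,0,0,0.045,1,0,0,0,0,0,0.085,1,0,0,0,0,0,0.12,1,0,0,0,0,0,0.12,1]'

```text
time_s: 14.2
ee_pos: [0.6229, -0.1156, 0.1617]
tool_rot: [0.167, 3.128, -0.005]
force: [0.2, -0.1, -1.0]
opening: 0.219
```

```bash
cat > held.py <<'E'
from h import *
cam('wrist'); im,d,c,W=cam('wrist'); P=cloud(d,c,W); o=ctrl.get_obs(); t=o['ee_pos']; print(t,o['tool_rot'],o['opening'],o['force'])
Z=P[...,2]; zf=t[2]-.010  # flange top
m=((abs(Z-zf)<.008)&(np.hypot(P[...,0]-t[0],P[...,1]-t[1])<.06)).astype(np.uint8)
k=max(cv2.findContours(m,cv2.RETR_EXTERNAL,cv2.CHAIN_APPROX_NONE)[0],key=cv2.contourArea)
p=P[m>0]; print('flange z plane',np.median(p[:,2]), np.linalg.lstsq(np.c_[p[:,:2]-t[:2],np.ones(len(p))],p[:,2],rcond=None)[0])
zf=np.median(p[:,2])
q=np.array([ray(c,W,*x,zf)[:2] for x in k[:,0]],np.float32)*1000
h=cv2.convexHull(q)[:,0]
for _ in range(3):
    A=np.c_[2*h,np.ones(len(h))]; s=np.linalg.lstsq(A,(h**2).sum(1),rcond=None)[0]; r=np.sqrt(s[2]+s[0]**2+s[1]**2); e=np.abs(np.hypot(*(h-s[:2]).T)-r); h=h[e<=max(np.percentile(e,85),.5)]
print('flange centre',s[:2],'r',r,'rel tcp',s[:2]-t[:2]*1000, 'mec',cv2.minEnclosingCircle(q))
cv2.imwrite('pics/held.png',im)
E
python3 held.py; python3 look.py | head -4
```

```text
[ 0.62102315 -0.11497307  0.15620356] [ 1.67601266e-01  3.13597828e+00 -4.73356121e-04] 0.21344062522016818 [ 0.31611555 -0.01585416 -1.45891075]
flange z plane 0.14474947521738746 [ 0.01318334 -0.00110088  0.14517102]
flange centre [ 623.12933635 -113.32256222] r 35.39054431020172 rel tcp [2.10618828 1.65050386] mec ((623.2198486328125, -113.33464813232422), 35.76460266113281)
jars
  c 438.8 -264.8 r 42.7 hull area eq r 41.5 px [434. 294.]
  c 448.8 -380.8 r 31.3 hull area eq r 30.1 px [481. 285.]
  c 576.3 -303.8 r 37.2 hull area eq r 35.7 px [442. 237.]
```

View pics/held.png

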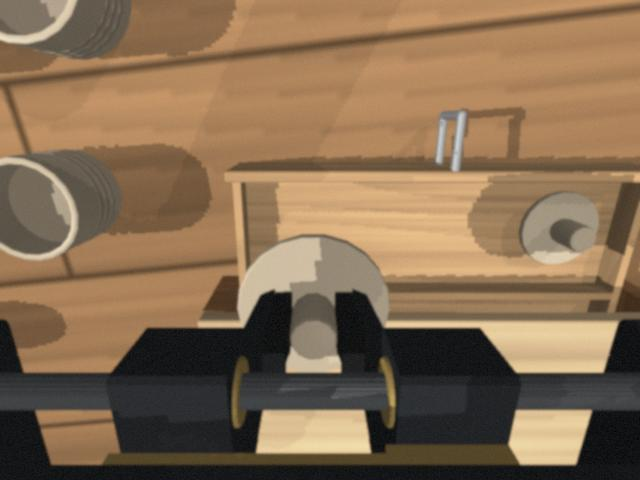

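servo_tool --motion '[0,0,0,-0.01,-0.04,0,1,0,0,0,-0.02,-0.085,0,1,0,0,0,-0.035,-0.13,0,1,0,0,0,-0.046,-0.17,0,1,0,0,0,-0.046,-0.1894,0,1]'

```text
time_s: 14.85
ee_pos: [0.573, -0.3074, 0.1537]
tool_rot: [-0.172, -3.134, -0.002]
force: [-0.5, 0.9, -0.6]
opening: 0.216
```

servo_tool --motion '[0,0,0,0,0,0,1,0,0,0,0,0,-0.02,1,0,0,0,0,0,-0.04,1,0,0,0,0,0,-0.05,1,0,0,0,0,0,-0.05,1]'

```text
time_s: 15.35
ee_pos: [0.5746, -0.303, 0.1034]
tool_rot: [-0.166, -3.134, -0.004]
force: [0.2, 0.4, -0.7]
opening: 0.217
```

```bash
python3 held.py; python3 look.py
```

```text
[ 0.57535009 -0.30399933  0.10581473] [ 1.66735078e-01  3.13688926e+00 -2.15589423e-04] 0.2157550734193107 [-0.26813525 -0.02093854  1.00098292]
flange z plane 0.09128929478030548 [0.01014223 0.00131387 0.09209678]
flange centre [ 576.31652795 -301.56414884] r 35.332266897757606 rel tcp [0.96644029 2.43517951] mec ((576.3746948242188, -301.56695556640625), 35.685420989990234)
jars
  c 448.8 -380.6 r 31.6 hull area eq r 30.0 px [481. 285.]
  c 568.7 -595.7 r 58.9 hull area eq r 21.3 px [557. 229.]
lids flange
  c 641.9 77.6 r 30.0 hull area eq r 29.1 px [286. 229.]
knobs
  c 640.5 77.3 r 10.4 hull area eq r 9.4 px [286. 228.]
```

servo_tool --motion '[0,0,0,0,-0.0005,-0.006,1,0,0,0,0,-0.0005,-0.012,1,0,0,0,0,-0.0005,-0.018,1,0,0,0,0,-0.0005,-0.022,1,0,0,0,0,-0.0005,-0.022,1]'

```text
time_s: 16.0
ee_pos: [0.5747, -0.3047, 0.0825]
tool_rot: [-0.168, -3.136, -0.001]
force: [-0.6, -0.6, -1.4]
opening: 0.212
```

servo_tool --motion '[0,0,0,0,0,-0.001,1,0,0,0,0,0,-0.002,1,0,0,0,0,0,-0.003,1,0,0,0,0,0,-0.003,1,0,0,0,0,0,-0.003,1]'

```text
time_s: 16.5
ee_pos: [0.5751, -0.3049, 0.0804]
tool_rot: [0.168, 3.137, -0.0]
force: [0.4, 0.5, 0.0]
opening: 0.214
```

servo_tool --motion '[0,0,0,0,0,-0.001,1,0,0,0,0,0,-0.002,1,0,0,0,0,0,-0.002,1,0,0,0,0,0,-0.002,1,0,0,0,0,0,-0.002,1]'

```text
time_s: 17.0
ee_pos: [0.5751, -0.305, 0.0793]
tool_rot: [0.168, 3.137, -0.001]
force: [-2.0, 1.5, 6.1]
opening: 0.215
```

servo_tool --motion '[0,0,0,0,0,0,0.5,0,0,0,0,0,0,0.5,0,0,0,0,0,0,0.5,0,0,0,0,0,0.01,0.5,0,0,0,0,0,0.04,0.5]'

```text
time_s: 17.5
ee_pos: [0.574, -0.3042, 0.1167]
tool_rot: [-0.168, -3.133, -0.005]
force: [-0.2, -0.2, 0.6]
opening: 0.499
```

servo_tool --motion '[0,0,0,0,0.02,0.03,0.5,0,0,0,0.02,0.065,0.05,0.5,0,0,0,0.02,0.11,0.05,0.5,0,0,0,0.02,0.155,0.05,0.5,0,0,0,0.02,0.2,0.05,0.5]'

```text
time_s: 18.0
ee_pos: [0.595, -0.1032, 0.1693]
tool_rot: [0.168, 3.136, -0.0]
force: [1.2, 0.2, 0.2]
opening: 0.502
```

servo_tool --motion '[0,0,0,0.01,0.045,0,0.5,0,0,0,0.02,0.09,0,0.5,0,0,0,0.03,0.13,0,0.5,0,0,0,0.04,0.16,-0.01,0.5,0,0,0,0.046,0.182,-0.018,0.5]'

```text
time_s: 18.5
ee_pos: [0.6414, 0.0794, 0.1508]
tool_rot: [0.165, 3.136, 0.0]
force: [0.4, -0.7, -0.3]
opening: 0.501
```

```bash
python3 wl.py .049; cat > jl.py <<'E'
from h import *
im,d,c,W=cam('top'); P=cloud(d,c,W); Z=P[...,2]
for n,b in dict(b=(405,205,480,265),a=(455,262,510,310),c=(405,266,460,322)).items():
  for lo,hi,zz in ((.052,.075,.0),(.08,.1,.092)):
    m=np.zeros(Z.shape,np.uint8); m[b[1]:b[3],b[0]:b[2]]=((Z>lo)&(Z<hi))[b[1]:b[3],b[0]:b[2]]
    for k in cv2.findContours(m,cv2.RETR_EXTERNAL,cv2.CHAIN_APPROX_NONE)[0]:
        if cv2.contourArea(k)<15: continue
        zm=np.median(Z[m>0]); q=np.array([ray(c,W,*x,zz or zm)[:2] for x in k[:,0]],np.float32)*1000; print(n,'z %.4f'%zm,cv2.minEnclosingCircle(q))
        if not zz and k[:,0,0].ptp if False else False: pass
  p=P[(m*0+np.pad(np.ones((b[3]-b[1],b[2]-b[0])),((b[1],480-b[3]),(b[0],640-b[2])))>0)&(Z>.058)&(Z<.075)]
  print('  plane slope',np.linalg.lstsq(np.c_[p[:,:2]-p[:,:2].mean(0),np.ones(len(p))],p[:,2],rcond=None)[0])
E
python3 jl.py
```

```text
[0.64084277 0.07976992 0.14971841] [-1.62419699e-01 -3.13612855e+00 -6.62903829e-04] 0.5031701825643315 [-0.22920787 -1.1853223  -0.38865857]
tcp axis px 307.05658681209036 244.085302956609
z0.049 c 641.3 80.0 r 10.2 bbox [631.2094   70.42038] [651.3913   89.60604]
z0.049 c 600.6 83.4 r 57.3 bbox [587.6554    26.352007] [607.5891  140.52376]
z0.023 c 699.0 78.1 r 39.7 bbox [689.1532    38.459858] [707.28687 117.77181]
z0.023 c 642.0 80.0 r 29.9 bbox [612.05853  50.567  ] [671.6655  109.28113]
z0.023 c 652.9 131.8 r 41.3 bbox [611.7101  124.49099] [693.9571  139.90057]
b z 0.0669 ((574.5137329101562, -303.7831115722656), 37.758155822753906)
b z 0.0914 ((574.255615234375, -302.4200439453125), 12.46285629272461)
  plane slope [0.01618231 0.00147879 0.06691409]
a z 0.0600 ((449.4899597167969, -381.0745544433594), 30.98697853088379)
  plane slope [-0.02376249 -0.01591267  0.06157345]
c z 0.0606 ((437.93243408203125, -265.47564697265625), 42.427978515625)
  plane slope [-0.00054956  0.00071582  0.06153293]
```

servo_tool --motion '[0,0,0,-0.0003,-0.0015,-0.03,0.5,0,0,0,-0.0003,-0.0015,-0.07,0.5,0,0,0,-0.0003,-0.0015,-0.1,0.5,0,0,0,-0.0003,-0.0015,-0.114,0.5,0,0,0,-0.0003,-0.0015,-0.114,0.5]'

```text
time_s: 19.15
ee_pos: [0.6402, 0.0747, 0.0355]
tool_rot: [-0.169, -3.135, 0.0]
force: [0.1, 0.3, 0.1]
opening: 0.498
```

servo_tool --motion '[0,0,0,0,0,0,0.5,0,0,0,0,0,0,1,0,0,0,0,0,0,1,0,0,0,0,0,0,1,0,0,0,0,0,0,1]'

```text
time_s: 19.65
ee_pos: [0.641, 0.0757, 0.0371]
tool_rot: [0.168, 3.136, 0.0]
force: [-0.0, 0.1, 3.0]
opening: 0.216
```

servo_tool --motion '[0,0,0,0,0,0.015,1,0,0,0,0,0,0.045,1,0,0,0,0,0,0.085,1,0,0,0,0,0,0.12,1,0,0,0,0,0,0.12,1]'

```text
time_s: 20.15
ee_pos: [0.6427, 0.0755, 0.1628]
tool_rot: [0.167, 3.127, -0.0]
force: [0.0, 0.3, -0.8]
opening: 0.216
```

```bash
python3 held.py; python3 jl.py
```

```text
[0.64073755 0.07561366 0.15719866] [ 1.67456016e-01  3.13594063e+00 -8.55843154e-05] 0.2169394221370728 [ 0.00710238 -0.13923281 -1.75669265]
flange z plane 0.14495974453851015 [ 0.04130806 -0.00508458  0.14598936]
flange centre [641.30798342  77.67335505] r 29.16957372620792 rel tcp [0.57043296 2.05969341] mec ((641.4441528320312, 77.46662139892578), 29.57852554321289)
b z 0.0666 ((586.8911743164062, -301.28131103515625), 38.16816329956055)
b z 0.0922 ((587.1719970703125, -301.54833984375), 10.933714866638184)
  plane slope [ 0.01398796 -0.00958519  0.06671263]
a z 0.0600 ((448.65692138671875, -381.0182800292969), 31.212095260620117)
  plane slope [0.00835956 0.00465413 0.06148296]
c z 0.0598 ((438.50830078125, -265.39154052734375), 42.45946502685547)
  plane slope [0.00466877 0.00438774 0.06154448]
```

servo_tool --motion '[0,0,0,-0.01,-0.03,0,1,0,0,0,-0.028,-0.07,0,1,0,0,0,-0.046,-0.11,0,1,0,0,0,-0.063,-0.15,0,1,0,0,0,-0.08,-0.19,0,1]'

```text
time_s: 20.8
ee_pos: [0.5592, -0.1155, 0.155]
tool_rot: [-0.167, -3.134, -0.002]
force: [1.1, -0.7, -0.6]
opening: 0.218
```

servo_tool --motion '[0,0,0,-0.017,-0.04,0,1,0,0,0,-0.034,-0.08,0,1,0,0,0,-0.05,-0.12,0,1,0,0,0,-0.066,-0.155,0,1,0,0,0,-0.08,-0.19,0,1]'

```text
time_s: 21.3
ee_pos: [0.4792, -0.3054, 0.155]
tool_rot: [-0.168, -3.135, -0.003]
force: [0.4, -0.7, -0.4]
opening: 0.214
```

servo_tool --motion '[0,0,0,-0.015,-0.035,0,1,0,0,0,-0.026,-0.06,0,1,0,0,0,-0.0317,-0.0768,-0.01,1,0,0,0,-0.0317,-0.0768,-0.03,1,0,0,0,-0.0317,-0.0768,-0.045,1]'

```text
time_s: 21.8
ee_pos: [0.4484, -0.3806, 0.1086]
tool_rot: [-0.168, -3.135, -0.004]
force: [-0.2, 0.4, -0.8]
opening: 0.217
```

```bash
python3 held.py; python3 jl.py
```

```text
[ 0.44821042 -0.3796746   0.10793377] [-0.16706834 -3.13305093 -0.00758997] 0.21947930511454228 [ 0.08408055 -0.10302821 -0.73647612]
flange z plane 0.09203208605792695 [ 0.04656864 -0.00210496  0.09403262]
flange centre [ 448.24170799 -377.44658296] r 29.310214447523453 rel tcp [0.0312862  2.22801213] mec ((447.76873779296875, -377.41278076171875), 29.379558563232422)
b z 0.0669 ((587.310791015625, -301.8202819824219), 37.43164825439453)
b z 0.0914 ((586.3902587890625, -302.04779052734375), 11.276214599609375)
  plane slope [ 0.01152102 -0.00297767  0.06695711]
  plane slope [0. 0. 0.]
c z 0.0602 ((438.46441650390625, -265.3061218261719), 42.44679260253906)
  plane slope [0.00512656 0.00012364 0.06154163]jl.py:11: RuntimeWarning: Mean of empty slice.
  print('  plane slope',np.linalg.lstsq(np.c_[p[:,:2]-p[:,:2].mean(0),np.ones(len(p))],p[:,2],rcond=None)[0])
  ret = um.true_divide(
```

servo_tool --motion '[0,0,0,0.0006,-0.0012,0,1,0,0,0,0.0006,-0.0012,-0.008,1,0,0,0,0.0006,-0.0012,-0.016,1,0,0,0,0.0006,-0.0012,-0.023,1,0,0,0,0.0006,-0.0012,-0.025,1]'

```text
time_s: 22.45
ee_pos: [0.4494, -0.382, 0.0852]
tool_rot: [-0.168, -3.136, -0.002]
force: [-0.1, 0.1, -0.6]
opening: 0.215
```

servo_tool --motion '[0,0,0,0,0,-0.001,1,0,0,0,0,0,-0.002,1,0,0,0,0,0,-0.003,1,0,0,0,0,0,-0.003,1,0,0,0,0,0,-0.003,1]'

```text
time_s: 22.95
ee_pos: [0.4497, -0.3825, 0.0835]
tool_rot: [0.168, 3.137, -0.0]
force: [-0.0, -0.2, -0.7]
opening: 0.217
```

servo_tool --motion '[0,0,0,0,0.001,-0.001,1,0,0,0,0,0.001,-0.002,1,0,0,0,0,0.001,-0.003,1,0,0,0,0,0.001,-0.004,1,0,0,0,0,0.001,-0.004,1]'

```text
time_s: 23.45
ee_pos: [0.4497, -0.3815, 0.0801]
tool_rot: [0.168, 3.137, -0.001]
force: [-2.0, 2.4, 5.6]
opening: 0.216
```

Seated at the expected height (TCP z 0.080, 5.6 N). I'll release and go back towards the rod.

servo_tool --motion '[0,0,0,0,0,0,0.5,0,0,0,0,0,0,0.5,0,0,0,0,0,0,0.5,0,0,0,0,0,0.01,0.5,0,0,0,0,0,0.05,0.5]'

```text
time_s: 23.95
ee_pos: [0.4485, -0.3801, 0.1271]
tool_rot: [-0.168, -3.132, -0.009]
force: [-0.8, -0.6, 0.5]
opening: 0.499
```

servo_tool --motion '[0,0,0.03,0,0.02,0.03,0.4,0,0,0.06,0,0.06,0.06,0.4,0,0,0.09,0,0.1,0.08,0.4,0,0,0.12,0,0.15,0.08,0.4,0,0,0.15,0,0.2,0.08,0.4]'

```text
time_s: 24.45
ee_pos: [0.4495, -0.1799, 0.2106]
tool_rot: [-0.069, 3.139, -0.002]
force: [0.9, 1.0, -0.0]
opening: 0.602
```

servo_tool --motion '[0,0,0.024,-0.01,0.05,0,0.4,0,0,0.024,-0.02,0.1,0,0.4,0,0,0.024,-0.03,0.15,0,0.4,0,0,0.024,-0.04,0.19,0,0.4,0,0,0.024,-0.05,0.23,0,0.4]'

```text
time_s: 24.95
ee_pos: [0.3989, 0.0504, 0.2102]
tool_rot: [-0.106, 3.138, -0.0]
force: [0.9, 0.1, -0.6]
opening: 0.6
```

```bash
python3 jl.py; python3 - <<'E'
from h import *
im,d,c,W=cam('top'); o=ctrl.get_obs(); print(o['ee_pos'],o['tool_rot'],o['opening'])
P=cloud(d,c,W);hsv=cv2.cvtColor(im,cv2.COLOR_BGR2HSV)
def pts(m,zz): return np.array([ray(c,W,u,v,zz)[:2] for v,u in np.argwhere(m)],np.float32)*1000
m=np.zeros(d.shape,bool); s=(slice(270,335),slice(225,252)); m[s]=((hsv[...,2]<110)&(hsv[...,1]>110)&(P[...,2]>.02)&(P[...,2]<.04))[s]
r=pts(m,.032); print('handle',m.sum(),cv2.minAreaRect(r),r.mean(0))
s=im[150:330,220:500]; cv2.imwrite('pics/t5.png',cv2.resize(s,None,fx=2.8,fy=2.8,interpolation=cv2.INTER_CUBIC))
E
```

```text
b z 0.0668 ((586.3707885742188, -302.4983825683594), 37.879905700683594)
b z 0.0928 ((587.1719970703125, -301.54833984375), 10.933714866638184)
  plane slope [0.00588351 0.00390608 0.06700782]
a z 0.0670 ((449.37237548828125, -379.2848815917969), 31.219575881958008)
a z 0.0915 ((449.1177673339844, -378.84344482421875), 11.281113624572754)
  plane slope [ 0.01882813 -0.02297753  0.06724468]
c z 0.0600 ((438.7915954589844, -264.8247375488281), 42.749488830566406)
  plane slope [0.00654507 0.00185906 0.06140809]
[0.39838447 0.05194137 0.21014282] [-1.13205407e-01  3.13870551e+00  7.44784084e-04] 0.5974986670404709
handle 377 ((461.6304016113281, 210.22740173339844), (110.18852996826172, 21.457748413085938), 3.805891990661621) [460.75592 210.40123]
```

View pics/t5.png

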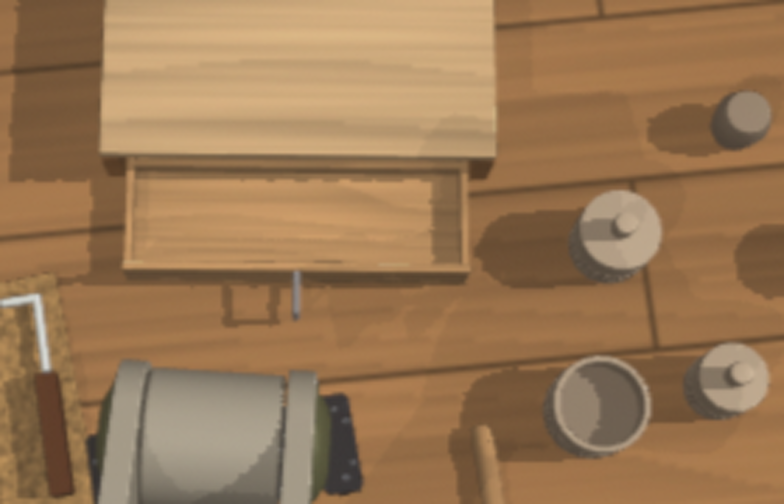

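servo_tool --motion '[0,0,0,0.013,0.04,0,0.4,0,0,0,0.03,0.08,-0.03,0.4,0,0,0,0.05,0.12,-0.06,0.4,0,0,0,0.0627,0.1599,-0.09,0.4,0,0,0,0.0627,0.1599,-0.12,0.4]'

```text
time_s: 25.55
ee_pos: [0.464, 0.211, 0.0889]
tool_rot: [-0.109, 3.137, 0.001]
force: [0.2, -0.4, 0.2]
opening: 0.601
```

servo_tool --motion '[0,0,0,0,0,0,0.4,0,0,0,0,0,-0.03,0.4,0,0,0,0,0,-0.055,0.4,0,0,0,0,0,-0.068,0.4,0,0,0,0,0,-0.068,0.4]'

```text
time_s: 26.05
ee_pos: [0.4625, 0.2077, 0.0216]
tool_rot: [0.104, -3.139, 0.0]
force: [0.1, -0.2, 0.1]
opening: 0.596
```

servo_tool --motion '[0,0,0,-0.0005,0.003,-0.003,0.4,0,0,0,-0.0005,0.003,-0.003,0.4,0,0,0,-0.0005,0.003,-0.003,1,0,0,0,-0.0005,0.003,-0.003,1,0,0,0,-0.0005,0.003,-0.003,1]'

```text
time_s: 26.55
ee_pos: [0.462, 0.2115, 0.0187]
tool_rot: [-0.106, 3.139, 0.0]
force: [-0.9, 0.2, -0.6]
opening: 0.351
```

servo_tool --motion '[0,0,0,0,0,0,1,0,0,0,0,0,0,1,0,0,0,0,0,0,1,0,0,0,0,0,0,1,0,0,0,0,0,0,1]'

```text
time_s: 27.05
ee_pos: [0.4619, 0.2115, 0.0185]
tool_rot: [-0.106, 3.14, -0.0]
force: [-0.9, -0.9, 3.3]
opening: 0.223
```

servo_tool --motion '[0,0,0,0,0,0.03,1,0,0,0,0,0,0.07,1,0,0,-0.04,-0.01,-0.01,0.1,1,0,0,-0.08,-0.02,-0.035,0.1,1,0,0,-0.12,-0.035,-0.07,0.1,1]'

```text
time_s: 27.55
ee_pos: [0.4268, 0.1414, 0.1189]
tool_rot: [0.082, 3.138, 0.0]
force: [0.7, -0.6, -0.1]
opening: 0.226
```

servo_tool --motion '[0,0,-0.03,-0.015,-0.04,0,1,0,0,-0.054,-0.03,-0.08,0,1,0,0,-0.054,-0.04,-0.12,0,1,0,0,-0.054,-0.0429,-0.1509,0,1,0,0,-0.054,-0.0429,-0.1509,0,1]'

```text
time_s: 28.05
ee_pos: [0.3838, -0.012, 0.1184]
tool_rot: [0.174, 3.136, -0.001]
force: [0.4, 0.6, -0.4]
opening: 0.221
```

servo_tool --motion '[0,0,0,0,0,-0.03,1,0,0,0,0,0,-0.06,1,0,0,0,0,0,-0.0865,1,0,0,0,0,0,-0.0865,1,0,0,0,0.01,-0.0011,-0.0865,1]'

```text
time_s: 28.55
ee_pos: [0.3936, -0.0099, 0.0322]
tool_rot: [-0.167, -3.135, -0.001]
force: [0.7, 0.0, -1.1]
opening: 0.225
```

```bash
python3 - <<'E'
from h import *
im,d,c,W=cam('top'); o=ctrl.get_obs(); print(o['ee_pos'],o['tool_rot'],o['force'],o['opening'])
t=o['ee_pos'];u,v=map(int,proj(c,W,t+[.12,0,0])); im2=cam('scene')[0]
cv2.imwrite('pics/t6.png',np.hstack([cv2.resize(im[v-50:v+50,u-50:u+50],(400,400),interpolation=cv2.INTER_CUBIC),cv2.resize(im2[140:300,210:370],(400,400),interpolation=cv2.INTER_CUBIC)]))
E
```

```text
[ 0.39646736 -0.0108407   0.03308056] [ 1.67428715e-01  3.13410951e+00 -1.17444227e-03] [-0.1866211  -1.14409994  0.25538561] 0.2258336554777994
```

View pics/t6.png

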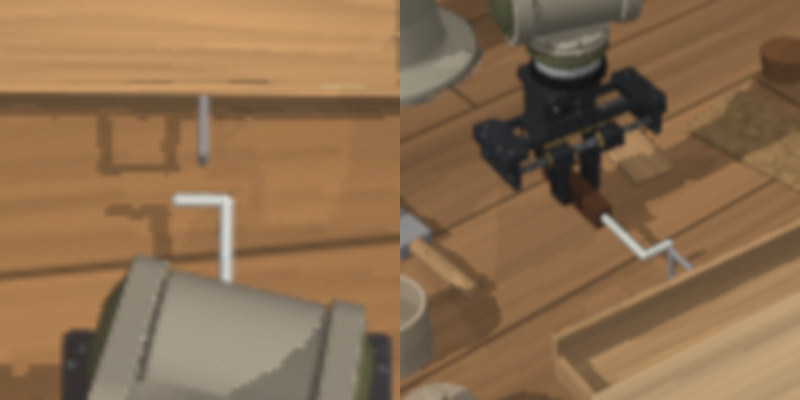

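servo_tool --motion '[0,0,0,0.01,-0.0011,0,1,0,0,0,0.02,-0.0021,0,1,0,0,0,0.035,-0.0037,0,1,0,0,0,0.052,-0.0056,0,1,0,0,0,0.07,-0.0075,0,1]'

```text
time_s: 29.15
ee_pos: [0.4647, -0.018, 0.0321]
tool_rot: [-0.168, -3.136, -0.0]
force: [-4.7, -0.5, 0.6]
opening: 0.221
```

servo_tool --motion '[0,0,0,0.018,-0.0019,0,1,0,0,0,0.036,-0.0038,0,1,0,0,0,0.054,-0.0058,0,1,0,0,0,0.072,-0.0077,0,1,0,0,0,0.09,-0.0096,0,1]'

```text
time_s: 29.65
ee_pos: [0.5549, -0.0276, 0.0321]
tool_rot: [-0.168, -3.136, 0.0]
force: [-4.3, -0.2, 0.7]
opening: 0.221
```

servo_tool --motion '[0,0,0,0.004,-0.0004,0,1,0,0,0,0.008,-0.0009,0,1,0,0,0,0.011,-0.0012,0,1,0,0,0,0.014,-0.0015,0,1,0,0,0,0.016,-0.0017,0,1]'

```text
time_s: 30.15
ee_pos: [0.5698, -0.0293, 0.0319]
tool_rot: [-0.168, -3.137, -0.0]
force: [-3.1, -0.0, -0.2]
opening: 0.222
```

servo_tool --motion '[0,0,0,0.001,-0.0001,0,1,0,0,0,0.002,-0.0002,0,1,0,0,0,0.003,-0.0003,0,1,0,0,0,0.003,-0.0003,0,1,0,0,0,0.003,-0.0003,0,1]'

```text
time_s: 30.65
ee_pos: [0.573, -0.0296, 0.0319]
tool_rot: [0.168, 3.137, -0.0]
force: [-2.1, 0.1, -1.1]
opening: 0.225
```

servo_tool --motion '[0,0,0,0.001,-0.0001,0,1,0,0,0,0.002,-0.0002,0,1,0,0,0,0.003,-0.0003,0,1,0,0,0,0.004,-0.0004,0,1,0,0,0,0.004,-0.0004,0,1]'

```text
time_s: 31.15
ee_pos: [0.5739, -0.0296, 0.0305]
tool_rot: [-0.167, -3.128, -0.001]
force: [-14.7, -1.1, 1.8]
opening: 0.223
```

servo_tool --motion '[0,0,0,-0.01,0.0011,0,1,0,0,0,-0.035,0.0037,0,1,0,0,0,-0.065,0.0069,0,1,0,0,0,-0.1,0.0106,0.02,1,0,0,0,-0.115,0.012,0.06,1]'

```text
time_s: 31.65
ee_pos: [0.4584, -0.0172, 0.0904]
tool_rot: [-0.168, -3.131, -0.003]
force: [0.6, -0.0, -0.3]
opening: 0.224
```

servo_tool --motion '[0,0,0.04,0,0.045,0.03,1,0,0,0.08,0,0.09,0.03,1,0,0,0.12,0,0.135,0.03,1,0,0,0.15,0,0.18,0.03,1,0,0,0.174,-0.0001,0.2295,0.03,1]'

```text
time_s: 32.15
ee_pos: [0.462, 0.2133, 0.1223]
tool_rot: [-0.106, 3.138, 0.0]
force: [-0.1, -0.1, -0.0]
opening: 0.225
```

servo_tool --motion '[0,0,0,0,0,0,1,0,0,0,0,0,-0.03,1,0,0,0,0,0,-0.06,1,0,0,0,0,0,-0.085,1,0,0,0,0,0,-0.095,1]'

```text
time_s: 32.65
ee_pos: [0.4612, 0.2108, 0.0251]
tool_rot: [0.104, -3.137, 0.001]
force: [0.3, -0.3, -0.6]
opening: 0.22
```

Before letting go, lower to contact.

servo_tool --motion '[0,0,0,0,0,-0.003,1,0,0,0,0,0,-0.006,1,0,0,0,0,0,-0.0075,1,0,0,0,0,0,-0.0075,1,0,0,0,0,0,-0.0075,1]'

```text
time_s: 33.15
ee_pos: [0.4621, 0.2116, 0.0199]
tool_rot: [-0.106, 3.139, 0.0]
force: [0.4, -0.2, -1.6]
opening: 0.221
```

servo_tool --motion '[0,0,0,0,0,-0.0005,1,0,0,0,0,0,-0.001,1,0,0,0,0,0,-0.001,1,0,0,0,0,0,-0.001,1,0,0,0,0,0,-0.001,1]'

```text
time_s: 33.65
ee_pos: [0.4621, 0.2115, 0.0186]
tool_rot: [-0.106, 3.139, 0.0]
force: [-0.1, 0.1, 4.0]
opening: 0.222
```

servo_tool --motion '[0,0,0,0,0,0,0.4,0,0,0,0,0,0,0.4,0,0,0,0,0,0,0.4,0,0,0,0,0,0.02,0.4,0,0,0,0,0,0.06,0.4]'

```text
time_s: 34.15
ee_pos: [0.4603, 0.2111, 0.0769]
tool_rot: [0.105, -3.134, 0.001]
force: [1.0, -0.8, 0.4]
opening: 0.601
```

servo_tool --motion '[0,0,0,0,0,0.04,0.4,0,0,0,-0.03,0,0.08,0.4,0,0,0,-0.06,0,0.12,0.4,0,0,0,-0.09,0,0.14,0.4,0,0,0,-0.12,0,0.15,0.4]'

```text
time_s: 34.65
ee_pos: [0.3411, 0.2115, 0.2301]
tool_rot: [-0.105, 3.137, 0.001]
force: [0.1, -0.0, 0.0]
opening: 0.597
```

```bash
python3 jl.py; python3 - <<'E'
from h import *
im,d,c,W=cam('top'); o=ctrl.get_obs(); print(o['ee_pos'],o['time_s'])
P=cloud(d,c,W);hsv=cv2.cvtColor(im,cv2.COLOR_BGR2HSV)
m=np.zeros(d.shape,bool); s=(slice(270,335),slice(225,252)); m[s]=((hsv[...,2]<110)&(hsv[...,1]>110)&(P[...,2]>.02)&(P[...,2]<.04))[s]
r=np.array([ray(c,W,u,v,.032)[:2] for v,u in np.argwhere(m)],np.float32)*1000; print('handle',cv2.minAreaRect(r))
m=np.zeros(d.shape,bool); m[265:320,145:200]=(P[265:320,145:200,2]>.056)&(P[265:320,145:200,2]<.12)
q=P[m]; print('bat',q[np.argsort(-q[:,2])][:4].round(3).tolist())
im2=cam('scene')[0]
cv2.imwrite('pics/t7.png',np.hstack([cv2.resize(im[150:390,140:510],(480,311)),cv2.resize(im2[230:350,130:260],(320,311),interpolation=cv2.INTER_CUBIC)]))
E
```

```text
b z 0.0669 ((587.61865234375, -301.44622802734375), 37.59305953979492)
b z 0.0923 ((587.6089477539062, -301.1947021484375), 10.821015357971191)
  plane slope [-0.00191332 -0.00162849  0.06690966]
a z 0.0670 ((449.3758850097656, -378.82196044921875), 31.624547958374023)
a z 0.0934 ((449.6465148925781, -378.77142333984375), 11.05675220489502)
  plane slope [0.01407959 0.00242676 0.06706736]
c z 0.0603 ((437.3721008300781, -265.19268798828125), 43.03022003173828)
  plane slope [-0.00078736 -0.00476626  0.06176291]
[0.33987864 0.21176883 0.22972858] 34.75
handle ((462.0078430175781, 210.7147674560547), (109.3019790649414, 21.4074764251709), 3.5059421062469482)
bat [[0.521, 0.381, 0.089], [0.521, 0.383, 0.089], [0.523, 0.379, 0.088], [0.524, 0.386, 0.087]]
```

View pics/t7.png

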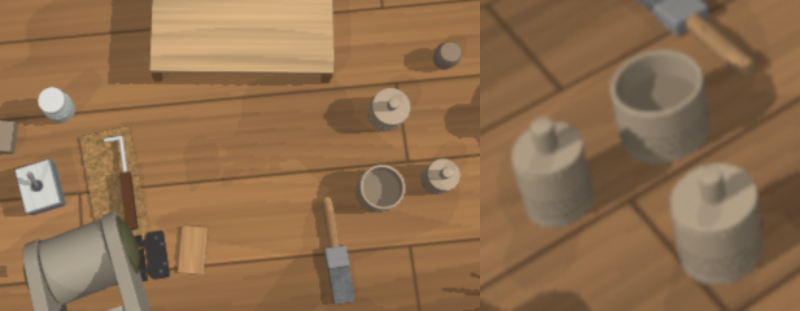

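```bash
python3 - <<'E'
from h import *
from scipy.optimize import least_squares
for cn in ('scene','top'):
    D=[cam(cn) for _ in range(4)]
    for n,R,g in (('a',30,(449.5,-379)),('b',36,(587.5,-301.3))):
        for w,lo,hi in (('jar',.015,.053),('lid',.0605,.0645)):
            Q=[]
            for im,d,c,W in D:
                P=cloud(d,c,W); p=P[(P[...,2]>lo)&(P[...,2]<hi)]*1000; r=np.hypot(p[:,0]-g[0],p[:,1]-g[1]); Q.append(p[abs(r-R)<7])
            Q=np.vstack(Q)
            if len(Q)<10: continue
            s=least_squares(lambda x:np.hypot(Q[:,0]-x[0],Q[:,1]-x[1])-R,g,loss='soft_l1'); print(cn,n,w,len(Q),s.x.round(1))
        # lid top disc
        Q=[]
        for im,d,c,W in D:
            P=cloud(d,c,W); m=(abs(P[...,2]-.0665)<.004)&(np.hypot(P[...,0]*1000-g[0],P[...,1]*1000-g[1])<R+8)
            k=np.argwhere(m)[:,::-1].astype(np.int32); q=np.array([ray(c,W,*x,.066)[:2] for x in cv2.convexHull(k)[:,0]],np.float32)*1000; Q.append(cv2.minEnclosingCircle(q)[0])
        print(cn,n,'lid top',np.mean(Q,0).round(1))
E
```

```text
scene a jar 1443 [ 451.6 -382.9]
scene a lid 212 [ 451.4 -381.4]
scene a lid top [ 454.4 -382.5]
scene b jar 1681 [ 590.9 -303.8]
scene b lid 268 [ 590.1 -303.2]
scene b lid top [ 593.1 -305.5]
top a jar 428 [ 449.8 -382.8]
top a lid 168 [ 450.2 -381.6]
top a lid top [ 449.8 -380.7]
top b jar 488 [ 589.2 -303.7]
top b lid 182 [ 589.  -302.7]
top b lid top [ 588.4 -302.7]
```

```bash
python3 -c "
from h import *
print(ctrl.get_obs()['qvel'].round(3)); print(ctrl.sign_off())"
```

```text
[ 0.003 -0.007  0.004 -0.    -0.001  0.   ]
the job is handed in; nothing more can be done
None
```

The job is done in the order asked and handed in at about 35 s of the 210 s.

- **Fan:** I flipped the toggle to off first. The last picture shows its tip on the +x side of the box.
- **Tray out:** I hooked the loop with the rod and pulled until the tray met its stop, at about 14 N. Only two lids were in it: small and middle.
- **Lids:** Each lid is on its own jar. The flange tops read 66.9–67.0 mm, against 66 mm when fully seated, and both are level and within about 1.5 mm of their jar's centre.
- **Knocked jar:** The middle jar was knocked about 13 mm aside after its lid was on. The lid stayed seated.
- **Tray in:** I pushed the tray home with the rod against its loop until it met the stop, at about 15 N. I did not measure it under the shelf afterwards, so this rests on the force and the rod's travel matching.
- **Rod:** It lies flat on its cork board, within about 1 mm of where it started.

The rim heights read from the large jar showed that it has not moved. I saw nothing disturbed among the other things in the last view, but I did not measure them. The scene and top cameras disagreed by up to about 5 mm on absolute positions; each camera's lid-to-jar reading from jar wall and lid edge agreed with the 1.5 mm figure. The estimates taken from the lid's top face scattered more, up to about 3 mm.

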